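Bolt down the bench drip stand, then set and lock its sliding leg

ROBOT

A 7-joint arm with a two-finger parallel gripper is mounted at the origin on the work surface. World frame = base frame: x ahead of the robot, y to its left, z up, the work surface at z = 0. Lengths are in m, angles in degrees, forces in N, time in s.
With the tool pointing down it reaches from about 0.4 to 0.875 m from the base axis. Payload 6.5 kg.
Tool frame: the origin (TCP) lies between the finger pads; the fingertips stand 17 mm ahead of it and the grasp point (between the pads) lies 2 mm behind it (robot.nose_length is the distance from the TCP to the fingertips, in m); z points along the fingers, y is the direction in which the jaws open and shut (so a half turn about z gives the same grasp; the last joint's range is limited). The gripper opens to 85 mm and grips with 20 to 120 N. Pads are 22 mm wide; open, the fingers measure 114 mm over their backs; the gripper's body (76 mm by 85 mm) begins 54 mm behind the grasp point. The pads swing forward as they close: fully open they stand 13 mm farther back than shut.
Start: joints at [66.337, 30.733, -0.252, 88.115, 0.149, 61.152, -4.079], TCP at [0.221, -0.611, 0.248] pointing down, gripper open.
Joint ranges: [-154.64, 154.64], [-21.42, 123.67], [-72.66, 72.17], [13.99, 137.28], [-74.86, 254.86], [10.95, 109.41], [-158.01, 158.01]. Speed limits (degrees/s): [136.94, 136.94, 180, 180, 180, 180, 180].

INTERFACE

Orientations are given as a 3x3 rotation matrix whose columns are the frame's x, y, z axes.
In Python, from workcell import telemetry, vision, close_job, robot gives the robot as it stands.
- The arm moves only by the tool play_rows, never from a script. Its argument "targets" is a list of rows, each a list of 5 numbers: the shift along the tool's x, y, z in units of 50 mm (1.0 is 50 mm), then the turn about the tool's z in units of 5 degrees (1.0 is 5 degrees), then the closure in counts, from 0 (fully open) to 255 (shut). A call has 1 to 5 rows; each row is the pose to reach, as a shift and turn from the pose commanded when the call began, along the tool's axes at that moment; what a row does not reach only later rows make up. A row lasts 1/8 s, in which the tool goes at most 62.5 mm and 10.7 degrees, less where a joint would pass 70% of its speed; a pose out of reach is approached as far as the arm can. A call with a gripper value outside its range is refused whole. The fingers move at their own pace and stop on an object; "force" is the grip in N (left out, the last holds). Time passes only in rows, so rows that repeat a pose let the fingers close. It gives the time, the measured TCP pose, the force and the opening at its end, in the units of the state.
- telemetry.state(): the state, without advancing time (a new reading comes with each control period).
- vision.grab_frame(name): name is "scene" or "side" or "wrist"; returns the picture (384x512x3 uint8, red, green, blue); there is no depth.
- vision.camera_params(name): a dict with "fx", "fy", "cx", "cy" (pixels), "k1" (the pictures are not rectified: a ray, as slopes to the right and down, at radius r is drawn at 1 + k1 r^2 times it, then the intrinsics apply), "R" (3x3) and "t" (3): a world point X has camera coordinates R X + t. Camera axes: x right, y down, z forward; pixel columns grow to the right and rows downward; lengths in m; the calibration is good to about 2 mm. A picture is of the moment at which its call begins: read the wrist's pose just before it. camera_params takes no time and is no camera call; for the wrist camera it gives the pose at the moment of the call.
- close_job(): hands the job in, once; it reports no verdict.
The state is a dict: "time_s": time; "joint_pos": joint angles; "qd": joint speeds; "tau": joint torques, N m; "position": TCP position; "tcp_rot": TCP orientation; "contact_force": force on the tool from outside, world axes, zero at the start; "moment": the same for the moment, N m; "finger_gap": finger opening in m.
Only numpy, scipy, OpenCV 4.12 (cv2) and the standard library are available. Lean on these libraries where they do the work, as an engineer would, in place of code of your own. Each camera call takes 0.05 s, during which the arm holds its last target.

TASK

On the dispensing table, push the barrel bolt of the bench drip stand fully home into its keeper, so that the foot is pinned. Then take the black grip post on top of the sliding leg, lift the leg, with its cam lever still open, until its round index flange is level with the pointer on the upright rule, pause there for a moment, and, holding the leg on that mark with the post in the fingers, sweep the cam lever round fully closed by turning the hand. Finish while still holding the post with the leg on its mark and the lever closed; do not let go, do not move the pointer, and leave the bottles, tub and carton where they are.

Things in the scene. Friction and masses are not known exactly. Their poses are not given: they have to be found in the camera images.
- stand: The fixed bench stand: grey plate 180 x 390 x 8 mm, square foot, vertical mast. Origin on the table in the mast's axis, z up. In its frame the bolt's line is x = 0 on the -y side, parallel to y; the upright rule (5 x 18 mm, top 205 mm above the table) stands 80 mm from the axis at bearing 2.3 rad. Bearings: from +x, counterclockwise from above. Placed and turned anew each time.
- bolt (a joint): Travel of the barrel bolt in m: it slides along the stand's +y towards the mast, into the bridge-shaped keeper at the foot's edge. 0 to 0.012 at the start, 0.045 is fully home (a stop). About 2 N of friction.
- bolt_knob (a point): On the axis of the upright round steel knob of the bolt, 16 mm in diameter, its top 75 mm above the table; this point is 15 mm below the top (60 mm above the table). The bolt's two guides and the keeper (32 mm wide, in line with it) are no higher than 38 mm above the table.
- leg (a joint): Height of the sliding leg in m above its lower stop: 0 to 0.10, straight up the mast; it rests at 0 at the start. The flange's middle is 100 mm above the table at 0. The leg does not turn. With lever and grip it weighs 0.4 to 0.6 kg and slides down by itself when let go.
- grip: The black rubber grip post on top of the leg: upright cylinder 24 mm in diameter, 52 mm tall, in the mast's axis. Origin at its centre, 56 mm above the middle of the index flange; it rises with the leg. Nothing stands above it. A grip of about 20 to 30 N carries the leg; its sleeve spins freely about the axis, with the fingers that grip it.
- index (a point): Centre of the round index flange of the sliding leg, a steel disc 52 mm in diameter and 4 mm thick, at half its thickness, in the mast's axis.
- pointer_tip (a point): Inner tip of the pointer, a thin dark level finger (3 mm thick, this point at half its thickness) on a clip on the upright rule; it points at the mast and ends 33 mm from its axis. Its height is the length mark and differs each time, 145 to 185 mm above the table. Friction alone holds the clip.
- lever (a joint): Angle of the cam lever in rad about the leg's vertical axis: 0 to 0.12 at the start (open), 0.95 fully closed (a stop); it grows counterclockwise seen from above. At 0 its bearing in the stand's frame is -0.7 rad, closed +0.25. It takes about 0.05 N m and stays where it is left. It does not by itself hold the leg up.
- lever_paddle (a point): Centre of the lever's upright paddle, 6 mm thick, 20 to 56 mm from the axis, 48 mm tall, 3 mm below the grip's centre; its hub's top is 26 mm below that centre. A finger on the post, set 0.9 to 1 rad clockwise of the paddle (clear of it), pushes it when the hand turns counterclockwise about the post; a 16 mm wide finger then trails it by about 0.5 rad.
- amber: Amber bottle with white cap, 60 mm in diameter, 160 mm tall; origin at the centre of its underside. Leave it.
- jar: White jar, 70 mm in diameter, 100 mm tall; origin at the centre of its underside. Leave it.
- tub: Small white tub with green lid, 60 mm in diameter, 65 mm tall; origin at the centre of its underside. Leave it.
- carton: Cardboard carton 60 x 100 x 40 mm; origin at the centre of its underside. Leave it.

How it is judged (in metres and radians):
On the way, in this order (a step that is already met when the one before it is completed fails the run):
1. the bolt is fully home in its keeper (value of joint bolt above 0.041 m and value of joint leg below 0.03 m), for 0.2 s.
2. the leg is held by the grip with its flange level with the pointer, the lever still open (z of index in the frame of pointer_tip between -0.005 and 0.005 m and value of joint lever below 0.4 rad and contact force between the fingers and grip above 3 N), for 0.2 s.
3. the lever is fully closed with the leg held on the mark (z of index in the frame of pointer_tip between -0.006 and 0.006 m and value of joint lever above 0.87 rad and contact force between the fingers and grip above 3 N), for 0.2 s.
At the end, for the whole second after the job is handed in: Still held by the fingers (over 3 N on the grip post) and at rest: flange within 6 mm of the pointer's height, lever within 0.08 rad of fully closed, bolt within 4 mm of fully home (all of step 3 and value of joint bolt above 0.041 m and velocity of joint leg between -0.01 and 0.01 m/s and velocity of joint lever between -0.1 and 0.1 rad/s); the arm keeps its last pose, push and grip.
It fails at once if the lever is more than half closed while the leg is over 10 mm off its mark (value of joint lever above 0.5 rad and not (z of index in the frame of pointer_tip between -0.01 and 0.01 m)).
It fails at once if the pointer is moved (distance of pointer_tip from where it was at the start of the episode above 0.004 m).
It fails at once if a bystander is pushed over 25 mm or tipped (distance of any of amber, jar, tub, carton from where it was at the start of the episode above 0.025 m or angle between any of amber, jar, tub, carton's own z axis and vertical above 0.35 rad).
It also fails if it takes over 56 s, if anything falls off the work surface, if the arm or the gripper's body presses on something with over 40 N, if the wrist force passes 120 N, or if a joint passes its speed limit or range.

## Working session

There is one attempt and no reset: what is moved stays moved. The work goes in short steps, Python scripts to look and compute and a tool call to move; the robot and the scene stay as the last step left them, time stands still between calls to the robot, and variables do not carry over. Pictures are saved under pics/ and viewed, and the job is handed in when it is done.

Besides the shell and the picture viewer there is one more tool, called as name(argument=value, ...) on one line, values as JSON. play_rows: Moves the arm, as the interface text tells. Its arguments: {"type":"object","properties":{"targets":{"type":"array","items":{"type":"array","items":{"type":"number"}}},"force":{"type":"number"}},"required":["targets"]}

```bash
mkdir -p pics; ls
python3 - <<'E'
from workcell import telemetry, vision, robot
import cv2, json
print(telemetry.state())
for n in ["scene","side","wrist"]:
    p=vision.camera_params(n); print(n,p)
    im=vision.grab_frame(n); cv2.imwrite(f"pics/{n}0.png",im[:,:,::-1])
E
```

```text
pics
{'time_s': 0.0, 'joint_pos': array([66.33651201, 30.7774882 , -0.25509434, 88.17100287,  0.14955334,
       61.15339654, -4.08006298]), 'qd': array([-0.03614211,  0.05675671,  0.04700363,  0.04718837, -0.03112404,
       -0.17035892, -0.07278435]), 'tau': array([-6.72767237e-04, -5.83417046e+01,  1.04838051e+00, -2.59100944e+01,
        1.22522758e-02,  9.61961778e-03, -4.34648950e-05]), 'position': array([ 0.22071248, -0.6107277 ,  0.24741098]), 'tcp_rot': array([[ 9.40436634e-01,  3.39968252e-01, -7.25005076e-04],
       [ 3.39968999e-01, -9.40435252e-01,  1.61743273e-03],
       [-1.31944554e-04, -1.76757224e-03, -9.99998429e-01]]), 'contact_force': array([-0.16726927, -0.21377091, -0.89029144]), 'moment': array([-0.00716719, -0.01947195,  0.00238929]), 'finger_gap': 0.08556719165132691}
scene {'fx': 404.43100360280005, 'fy': 404.43100360280005, 'cx': 255.24226053881378, 'cy': 198.9701878252428, 'k1': 0.03385255994435065, 'R': array([[ 0.53425154,  0.84529319,  0.00739657],
       [ 0.65290925, -0.40706964, -0.63875177],
       [-0.5369216 ,  0.3460834 , -0.76937733]]), 't': array([-0.4198057 , -0.24677208,  1.20582142])}
side {'fx': 349.41715206213416, 'fy': 349.41715206213416, 'cx': 253.09320690177248, 'cy': 190.43742648204108, 'k1': -0.0659061301418049, 'R': array([[ 0.75309857, -0.65740148, -0.02580381],
       [-0.31609659, -0.32715579, -0.89053469],
       [ 0.57699696,  0.6788169 , -0.45418292]]), 't': array([-0.36008258,  0.3377452 ,  0.39755095])}
wrist {'fx': 265.8347336937497, 'fy': 265.8347336937497, 'cx': 256.6790586241869, 'cy': 188.7469173538994, 'k1': 0.0037349317861901294, 'R': array([[ 3.40827410e-01, -9.40125823e-01, -3.37146856e-04],
       [-9.00322853e-01, -3.26500690e-01,  2.87777797e-01],
       [-2.70657417e-01, -9.77790202e-02, -9.57697147e-01]]), 't': array([-0.6493066 , -0.03792175,  0.37954023])}
```

View pics/scene0.png

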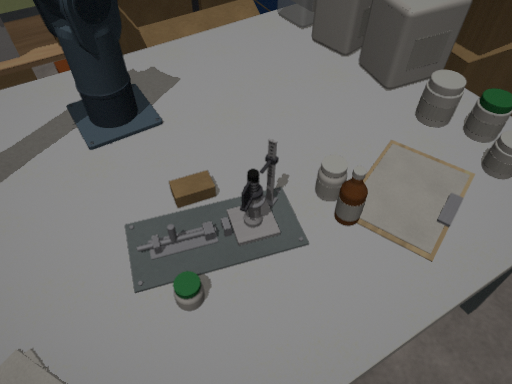

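View pics/side0.png

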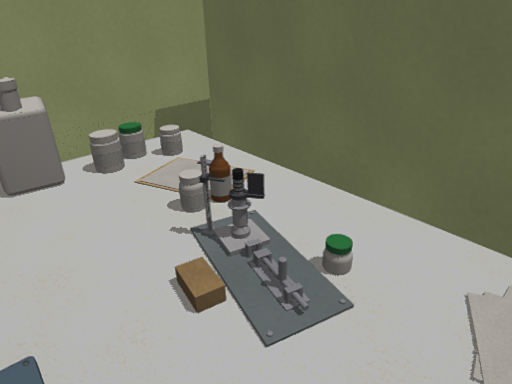

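View pics/wrist0.png

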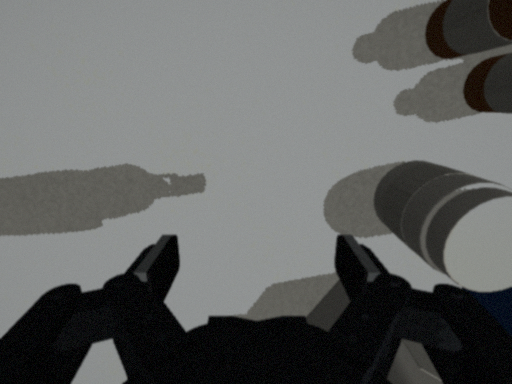

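The scene view shows the stand plate around (215,235), with the knob near (172,232), the grip post near (253,177) and the rule near (271,160). The side view shows the post at (238,175), the paddle at (256,184), the pointer at (210,178) and the knob at (283,265). Next I zoom in.

Run:
```python
import cv2
a=cv2.imread("pics/scene0.png")[130:290,120:320]; cv2.imwrite("pics/sc_z.png",cv2.resize(a,None,fx=3.7,fy=3.7,interpolation=cv2.INTER_CUBIC))
a=cv2.imread("pics/side0.png")[145:345,170:370]; cv2.imwrite("pics/si_z.png",cv2.resize(a,None,fx=3,fy=3,interpolation=cv2.INTER_CUBIC))
```

```text
(no output)
```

View pics/sc_z.png

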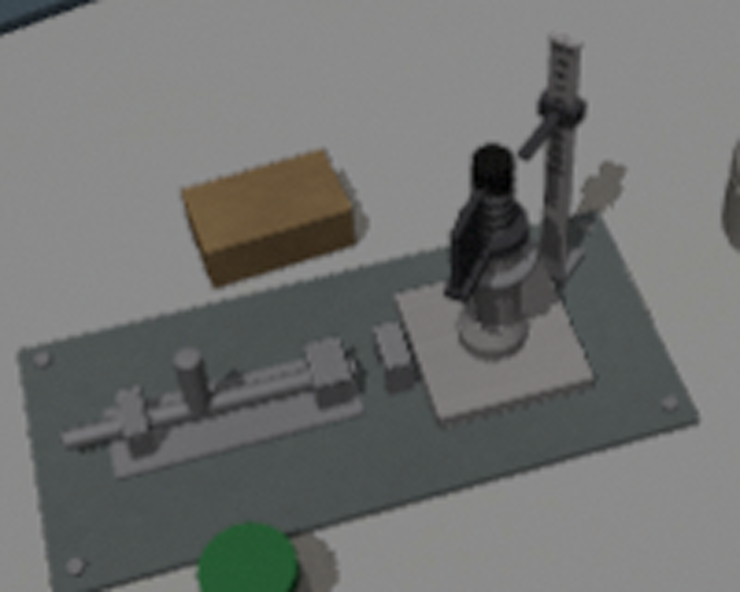

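View pics/si_z.png

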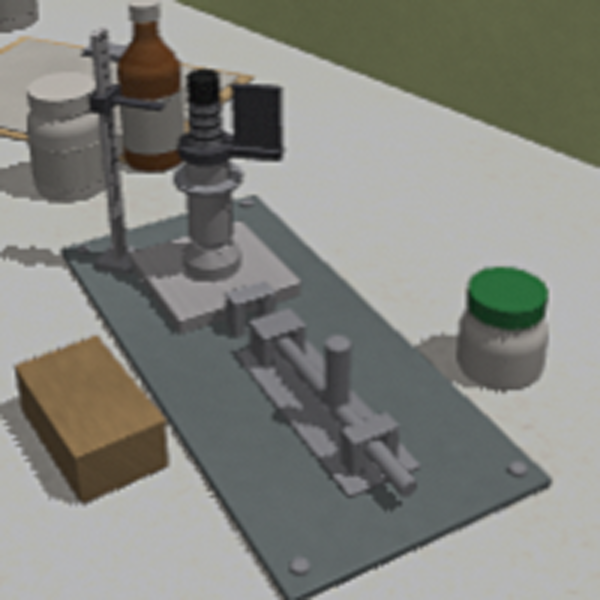

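```bash
cat > h.py <<'E'
import numpy as np, cv2
from workcell import telemetry, vision
def ray(p,uv):
    K=np.array([[p['fx'],0,p['cx']],[0,p['fy'],p['cy']],[0,0,1]])
    q=cv2.undistortPoints(np.array([[uv]],float),K,np.array([p['k1'],0,0,0,0.]))[0,0]
    d=p['R'].T@np.array([q[0],q[1],1]); o=-p['R'].T@p['t']; return o,d/np.linalg.norm(d)
def plane(p,uv,z):
    o,d=ray(p,uv); return o+d*(z-o[2])/d[2]
def tri(rs):
    A=sum(np.eye(3)-np.outer(d,d) for o,d in rs); b=sum((np.eye(3)-np.outer(d,d))@o for o,d in rs)
    X=np.linalg.solve(A,b); return X,[np.linalg.norm(np.cross(X-o,d)) for o,d in rs]
def proj(p,X):
    c=p['R']@np.array(X)+p['t']; x=c[:2]/c[2]; x=x*(1+p['k1']*(x@x)); return x*p['fx']+[p['cx'],p['cy']]
S=vision.camera_params('scene');D=vision.camera_params('side')
zs=lambda u,v:(u/3.7+120-.4,v/3.7+130-.4)
zd=lambda u,v:(u/3+170-.3,v/3+145-.3)
E
cat > m.py <<'E'
from h import *
np.set_printoptions(precision=4,suppress=True)
print('corners');C=[plane(S,zs(*c),.008) for c in [(20,350),(598,218),(697,422),(52,590)]]; print(np.array(C))
Cd=[plane(D,zd(*c),.008) for c in [(255,197),(550,483),(290,600),(64,250)]]; print(np.array(Cd))
for n,a,b,z in [('knobtop',(188,355),(338,343),.075),('griptop',(493,153),(204,75),.182),('tip',(525,156),(165,105),None),('ruletop',(565,40),(99,33),.205)]:
    print(n,*tri([ray(S,zs(*a)),ray(D,zd(*b))]))
    if z: print(plane(S,zs(*a),z),plane(D,zd(*b),z))
for n,u in [('amber',(518/1,0))]: pass
E
python3 m.py
```

```text
corners
[[ 0.4031 -0.1162  0.008 ]
 [ 0.5045  0.255   0.008 ]
 [ 0.6723  0.2122  0.008 ]
 [ 0.5703 -0.1605  0.008 ]]
[[ 0.6653  0.2076  0.008 ]
 [ 0.57   -0.1644  0.008 ]
 [ 0.4011 -0.1204  0.008 ]
 [ 0.4961  0.2507  0.008 ]]
knobtop [ 0.5127 -0.0419  0.0741] [np.float64(0.0016032096683449007), np.float64(0.0016032096683449707)]
[ 0.5123 -0.0406  0.075 ] [ 0.5119 -0.0446  0.075 ]
griptop [0.5578 0.1358 0.1819] [np.float64(0.002474031974182604), np.float64(0.0024740319741826194)]
[0.5556 0.1381 0.182 ] [0.5563 0.131  0.182 ]
tip [0.5449 0.1658 0.1523] [np.float64(0.0017075214530400957), np.float64(0.0017075214530401538)]
ruletop [0.5211 0.207  0.2029] [np.float64(0.001422109663071958), np.float64(0.0014221096630720749)]
[0.5215 0.2071 0.205 ] [0.5174 0.1992 0.205 ]
```

Positions from the two views agree to within a few mm:
- **Stand:** mast axis at about (.557,.135), stand yaw about -15°.
- **Knob:** (.512,-.043).
- **Pointer:** z about .152.

I'll use one jaw bearing, -105°, for both the bolt and the post. First I move over the knob.

play_rows(targets=[[0.9, -0.84, 0, 0, 0], [1.8, -1.68, 0, 0, 0], [2.7, -2.52, 0, 0, 0], [3.6, -3.36, 0, 0, 0], [4.5, -4.2, 0, 0, 0]], force=30)

```text
time_s: 0.78
position: [0.3618, -0.3354, 0.2483]
tcp_rot: [[0.94, 0.34, 0.0], [0.34, -0.94, -0.0], [0.0, 0.0, -1.0]]
contact_force: [1.5, -0.4, -0.6]
finger_gap: 0.0854
```

play_rows(targets=[[0.9, -0.84, 0, 1.4, 60], [1.8, -1.68, 0, 2.8, 60], [2.7, -2.52, 0, 4.2, 60], [3.6, -3.36, 0, 5.6, 60], [4.5, -4.2, 0, 7, 60]])

```text
time_s: 1.4
position: [0.5019, -0.0616, 0.2483]
tcp_rot: [[0.964, -0.265, 0.0], [-0.265, -0.964, -0.0], [0.0, 0.0, -1.0]]
contact_force: [1.4, -1.8, 0.1]
finger_gap: 0.0654
```

```bash
cat > w.py <<'E'
from h import *
import sys
np.set_printoptions(precision=4,suppress=True)
s=telemetry.state(); print(s['time_s'],s['position'],s['tcp_rot'],s['joint_pos'],s['finger_gap'],s['contact_force'])
if len(sys.argv)>1:
    for n in sys.argv[2:]:
        im=vision.grab_frame(n); cv2.imwrite(f"pics/{n}{sys.argv[1]}.png",im[:,:,::-1])
E
python3 w.py 1 wrist
```

```text
1.4 [ 0.5019 -0.0616  0.2483] [[ 0.9642 -0.2651  0.0001]
 [-0.2651 -0.9642 -0.0002]
 [ 0.0002  0.0002 -1.    ]] [  11.0478   17.1788  -10.9954  109.2241    4.0121   53.9533 -107.2069] 0.06540671161861496 [ 1.3544 -1.7561  0.1071]
```

View pics/wrist1.png

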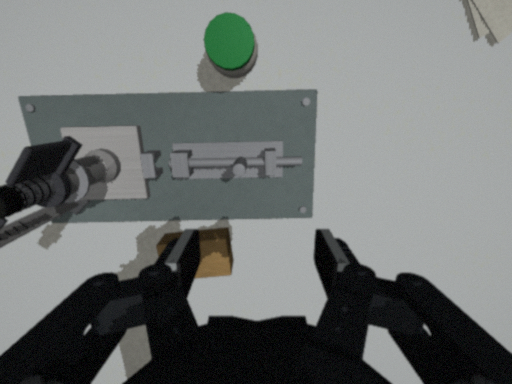

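Run:
```python
from h import *
W=vision.camera_params('wrist')
for X in [(.5125,-.0425,.075),(.557,.135,.182),(.5449,.1658,.1523)]: print(proj(W,X))
```

```text
[248.48010172 171.60633805]
[  8.1437815  206.30054655]
[ 14.26706006 215.29037994]
```

Run:
```python
import cv2
a=cv2.imread("pics/wrist1.png")[80:235,0:330]; cv2.imwrite("pics/w1z.png",cv2.resize(a,None,fx=2.4,fy=2.4,interpolation=cv2.INTER_CUBIC))
from h import *
W=vision.camera_params('wrist'); np.set_printoptions(precision=4,suppress=True)
for uv in [(30,108),(306,101),(303,210)]: print('screw',plane(W,uv,.009))
print('corner',[plane(W,uv,.008) for uv in [(317,89),(313,217),(19,96)]])
print('knob',plane(W,(239,170),.075))
```

```text
screw [0.6565 0.2196 0.009 ]
screw [ 0.57   -0.1343  0.009 ]
screw [ 0.422  -0.0981  0.009 ]
corner [array([ 0.5808, -0.1513,  0.008 ]), array([ 0.4069, -0.1101,  0.008 ]), array([0.674 , 0.2268, 0.008 ])]
knob [ 0.5172 -0.0324  0.075 ]
```

View pics/w1z.png

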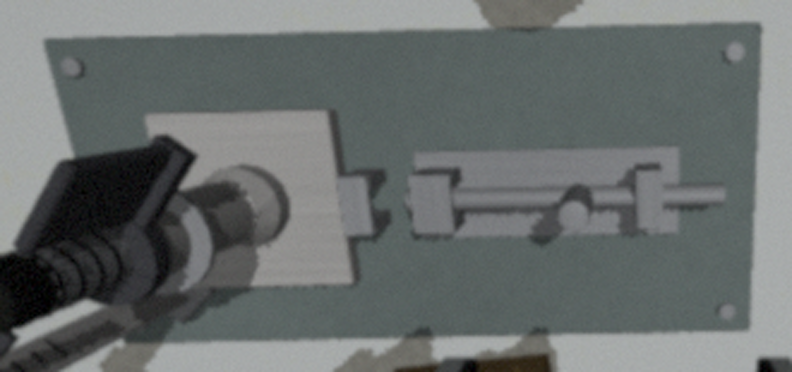

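```bash
python3 - <<'E'
from h import *
np.set_printoptions(precision=4,suppress=True)
s=telemetry.state(); W=vision.camera_params('wrist'); im=vision.grab_frame('wrist'); cv2.imwrite('pics/wrist2.png',im[:,:,::-1])
print(s['time_s'],s['position'],s['qd'],-W['R'].T@W['t'],W['R'])
old=cv2.imread('pics/wrist1.png'); print(cv2.phaseCorrelate(cv2.cvtColor(old,7).astype('f')[80:220],cv2.cvtColor(im,6).astype('f')[80:220]))
g=cv2.inRange(cv2.cvtColor(im,cv2.COLOR_RGB2HSV),(45,120,40),(80,255,255)); m=cv2.moments(g,True); c=(m['m10']/m['m00'],m['m01']/m['m00']); print(c,'tub lid',plane(W,c,.065))
for n,P in(('scene',S),('side',D)):
    im=vision.grab_frame(n);g=cv2.inRange(cv2.cvtColor(im,cv2.COLOR_RGB2HSV),(45,120,40),(80,255,255))
    k,l,st,ce=cv2.connectedComponentsWithStats(g)
    for i in range(1,k):
        if st[i,4]>50: print(n,ce[i],st[i],plane(P,ce[i],.065))
E
python3 m.py | head -1
```

```text
1.45 [ 0.5055 -0.0516  0.2487] [ 3.6927 -1.5756 -1.1835  2.1958 -1.5727 -0.231  23.2562] [ 0.5759 -0.0713  0.3756] [[-0.2612 -0.9653 -0.0059]
 [-0.9256  0.2488  0.2851]
 [-0.2738  0.0799 -0.9585]]
((9.645039358907212, 0.5190112273640608), 0.4799373360454208)
(240.59133709981168, 42.53107344632768) tub lid [ 0.6457 -0.0709  0.065 ]
scene [497.279 100.571] [482  89  30  25 613] [0.5949 0.9286 0.065 ]
scene [186.5823 284.349 ] [174 272  26  26 553] [ 0.6495 -0.0712  0.065 ]
side [129.3516 127.3352] [119 122  22  11 182] [0.6748 1.0076 0.065 ]
side [338.674  243.9436] [327 235  25  19 408] [ 0.6347 -0.0784  0.065 ]
corners
```

The arm was still settling, so the wrist picture and its pose didn't match. I'll re-measure now that it is at rest.

```bash
cat > wz.py <<'E'
from h import *
import sys,pickle
np.set_printoptions(precision=4,suppress=True)
t,x0,x1,y0,y1,f=sys.argv[1],*[int(v) for v in sys.argv[2:6]],float(sys.argv[6])
s=telemetry.state(); W=vision.camera_params('wrist'); im=vision.grab_frame('wrist'); pickle.dump(W,open(f'W{t}.pkl','wb'))
cv2.imwrite(f'pics/wr{t}.png',im[:,:,::-1]); cv2.imwrite(f'pics/wr{t}z.png',cv2.resize(im[y0:y1,x0:x1,::-1],None,fx=f,fy=f,interpolation=cv2.INTER_CUBIC))
print(s['time_s'],s['position'],s['qd'],s['tcp_rot'],s['finger_gap'])
E
python3 wz.py a 0 330 80 235 2.4
python3 - <<'E'
from h import *
import pickle; W=pickle.load(open('W'+'a.pkl','rb'))
for X in [(.5125,-.0425,.075),(.5563,.1345,.182),(.5449,.1658,.1523),(.5703,-.1625,.008)]: u=proj(W,X); print(u,(u-[0,80])*2.4)
E
```

```text
1.6 [ 0.5014 -0.0622  0.248 ] [ 2.6515 -0.507   2.2024  1.0415  0.3477  0.1686  0.7506] [[ 0.9663 -0.2573 -0.0006]
 [-0.2573 -0.9663  0.    ]
 [-0.0006  0.0001 -1.    ]] 0.06517486451254034
[237.71439156 170.25560038] [570.51453973 216.61344092]
[ -9.29918637 204.93815501] [-22.3180473  299.85157202]
[ -2.03584453 213.47028541] [ -4.88602687 320.32868499]
[317.67098149  93.66009707] [762.41035558  32.78423297]
```

View pics/wraz.png

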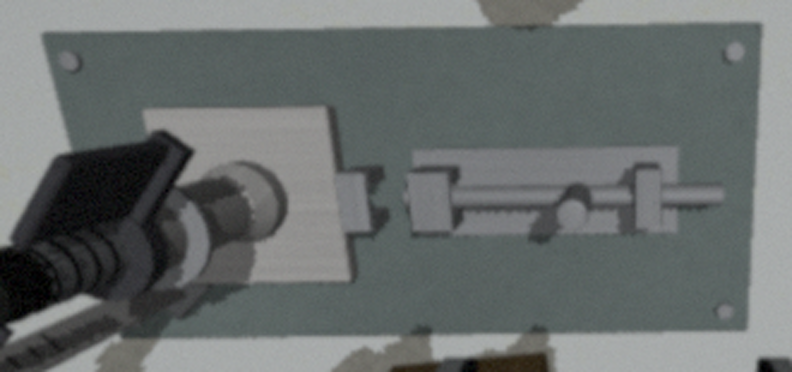

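play_rows(targets=[[0.07, -0.23, 0.3, 0, 60], [0.14, -0.46, 1.0, 0, 60], [0.14, -0.46, 1.8, 0, 60], [0.14, -0.46, 2.4, 0, 60], [0.14, -0.46, 2.6, 0, 60]])

```text
time_s: 2.28
position: [0.5124, -0.0435, 0.1159]
tcp_rot: [[0.965, -0.262, -0.004], [-0.262, -0.965, 0.0], [-0.004, 0.001, -1.0]]
contact_force: [-1.0, 0.1, 0.9]
finger_gap: 0.0653
```

```bash
python3 wz.py b 130 430 180 384 2.4; python3 w.py
```

```text
2.275 [ 0.5124 -0.0435  0.1159] [-1.3608  5.6397  1.2624  0.355   2.0584 -8.571  -1.7877] [[ 0.965  -0.2621 -0.0041]
 [-0.2621 -0.965   0.0001]
 [-0.004   0.001  -1.    ]] 0.06528366515488294
2.325 [ 0.5126 -0.0435  0.1159] [[ 0.9651 -0.262  -0.0037]
 [-0.262  -0.9651  0.0001]
 [-0.0037  0.0008 -1.    ]] [   7.7162   29.3408   -9.9184  113.4065    7.8427   38.0964 -112.3426] 0.06561110759357709 [-0.306   1.1987 -1.1536]
```

View pics/wrbz.png

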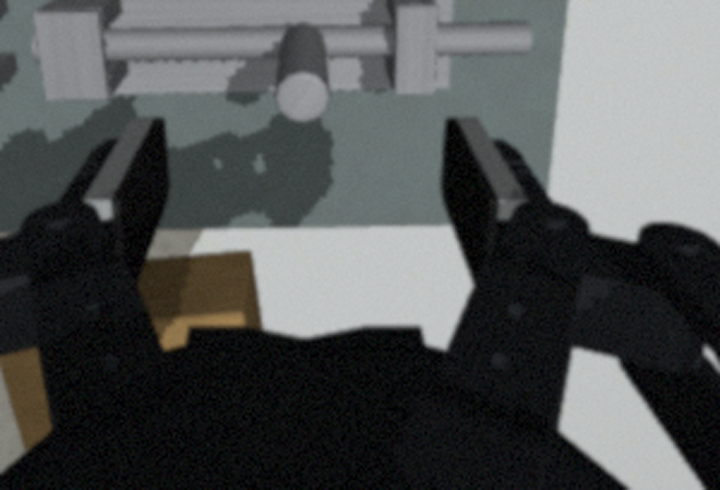

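The knob sits centred between the open fingers. I descend and close.

play_rows(targets=[[0, 0, 0.5, 0, 60], [0, 0, 1.0, 0, 60], [0, 0, 1.02, 0, 90], [0, 0, 1.02, 0, 200], [0, 0, 1.02, 0, 230]], force=40)

```text
time_s: 2.95
position: [0.5151, -0.0431, 0.0685]
tcp_rot: [[0.965, -0.261, 0.002], [-0.261, -0.965, -0.0], [0.002, -0.0, -1.0]]
contact_force: [-0.3, -0.8, -0.3]
finger_gap: 0.0194
```

play_rows(targets=[[0, 0, 0, 0, 230], [0, 0, 0, 0, 230], [0, 0, 0, 0, 230]])

```text
time_s: 3.32
position: [0.515, -0.0431, 0.0685]
tcp_rot: [[0.965, -0.261, 0.002], [-0.261, -0.965, -0.0], [0.002, -0.0, -1.0]]
contact_force: [-0.4, 0.2, 4.1]
finger_gap: 0.0146
```

play_rows(targets=[[0, -0.12, 0, 0, 230], [0, -0.25, 0, 0, 230], [0, -0.4, 0, 0, 230], [0, -0.52, 0, 0, 230], [0, -0.6, 0, 0, 230]])

```text
time_s: 3.95
position: [0.5223, -0.0144, 0.0685]
tcp_rot: [[0.965, -0.261, 0.001], [-0.261, -0.965, -0.001], [0.001, 0.001, -1.0]]
contact_force: [-2.1, -2.0, 7.8]
finger_gap: 0.0145
```

play_rows(targets=[[0, -0.04, 0, 0, 230], [0, -0.08, 0, 0, 230], [0, -0.12, 0, 0, 230], [0, -0.16, 0, 0, 230], [0, -0.2, 0, 0, 230]])

```text
time_s: 4.58
position: [0.5247, -0.0048, 0.0685]
tcp_rot: [[0.965, -0.261, 0.0], [-0.261, -0.965, -0.001], [0.001, 0.001, -1.0]]
contact_force: [-3.6, -0.7, 8.7]
finger_gap: 0.0147
```

play_rows(targets=[[0, -0.03, 0, 0, 230], [0, -0.06, 0, 0, 230], [0, -0.09, 0, 0, 230], [0, -0.12, 0, 0, 230], [0, -0.12, 0, 0, 230]])

```text
time_s: 5.2
position: [0.5257, -0.0009, 0.0685]
tcp_rot: [[0.965, -0.263, -0.001], [-0.263, -0.965, -0.003], [-0.0, 0.003, -1.0]]
contact_force: [-4.2, -4.9, 11.8]
finger_gap: 0.0145
```

play_rows(targets=[[0, -0.04, 0, 0, 230], [0, -0.08, 0, 0, 230], [0, -0.12, 0, 0, 230], [0, -0.12, 0, 0, 230]])

```text
time_s: 5.7
position: [0.5258, -0.0007, 0.0684]
tcp_rot: [[0.964, -0.266, -0.004], [-0.266, -0.964, -0.009], [-0.002, 0.01, -1.0]]
contact_force: [-8.6, -18.5, 16.9]
finger_gap: 0.0145
```

```bash
python3 w.py 3 scene side
python3 - <<'E'
import cv2
a=cv2.imread("pics/scene3.png")[130:290,120:320]; cv2.imwrite("pics/sc3_z.png",cv2.resize(a,None,fx=3.7,fy=3.7,interpolation=cv2.INTER_CUBIC))
a=cv2.imread("pics/side3.png")[145:345,170:370]; cv2.imwrite("pics/si3_z.png",cv2.resize(a,None,fx=3,fy=3,interpolation=cv2.INTER_CUBIC))
E
```

```text
5.7 [ 0.5258 -0.0007  0.0684] [[ 0.9639 -0.2664 -0.0045]
 [-0.2664 -0.9638 -0.009 ]
 [-0.0019  0.0099 -0.9999]] [   1.2218   34.8599   -8.1241  112.6385    9.3282   33.4285 -118.7409] 0.014501153988535027 [ -8.604  -18.5423  16.8943]
```

View pics/si3_z.png

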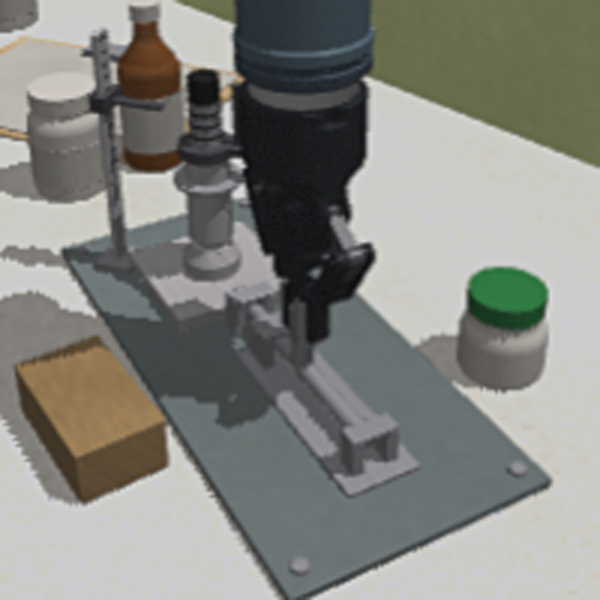

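The knob has hit its stop: it travelled 43.6 mm, the force rose to about 20 N, and the bar is in the keeper. I release and lift.

play_rows(targets=[[0, 0.1, 0, 0, 230], [0, 0.1, 0, 0, 60], [0, 0.1, 0, 0, 60], [0, 0.1, 0, 0, 60], [0, 0.1, 0, 0, 60]])

```text
time_s: 6.42
position: [0.5264, 0.0028, 0.0672]
tcp_rot: [[0.965, -0.26, -0.0], [-0.26, -0.965, 0.0], [-0.0, -0.0, -1.0]]
contact_force: [-0.6, 0.4, 0.9]
finger_gap: 0.0655
```

play_rows(targets=[[0, 0, -0.5, 0, 60], [0, 0, -1.4, 0, 60], [0, 0, -2.4, 0, 60], [0, 0, -3.3, 0, 60], [0, 0, -3.8, 0, 60]])

```text
time_s: 7.05
position: [0.5272, 0.0026, 0.2598]
tcp_rot: [[0.965, -0.261, 0.003], [-0.261, -0.965, 0.0], [0.003, -0.001, -1.0]]
contact_force: [-0.3, 0.3, -1.1]
finger_gap: 0.0653
```

```bash
python3 w.py; python3 wz.py c 0 400 40 335 2
python3 - <<'E'
from h import *
import pickle; W=pickle.load(open('W'+'c.pkl','rb'))
for X in [(.5563,.1345,.182),(.5449,.1658,.1523),(.524,0.001,.075)]: u=proj(W,X); print(u,(u-[0,40])*2)
E
```

```text
7.05 [0.5272 0.0026 0.2598] [[ 0.9654 -0.2608  0.0032]
 [-0.2608 -0.9654  0.0002]
 [ 0.003  -0.001  -1.    ]] [   4.1802   18.4378  -11.4771  105.6714    4.3616   56.1296 -114.2605] 0.06532489334043927 [-0.2534  0.2835 -1.1236]
7.05 [0.5272 0.0026 0.2598] [  1.3569 -12.5796  -1.0045 -10.2694  -3.9805  24.2608   3.4777] [[ 0.9654 -0.2608  0.0032]
 [-0.2608 -0.9654  0.0002]
 [ 0.003  -0.001  -1.    ]] 0.06532489334043927
[ 92.84583159 210.28508062] [185.69166317 340.57016124]
[ 86.12278959 217.82920094] [172.24557917 355.65840188]
[258.89056284 175.43975235] [517.78112567 270.8795047 ]
```

View pics/wrcz.png

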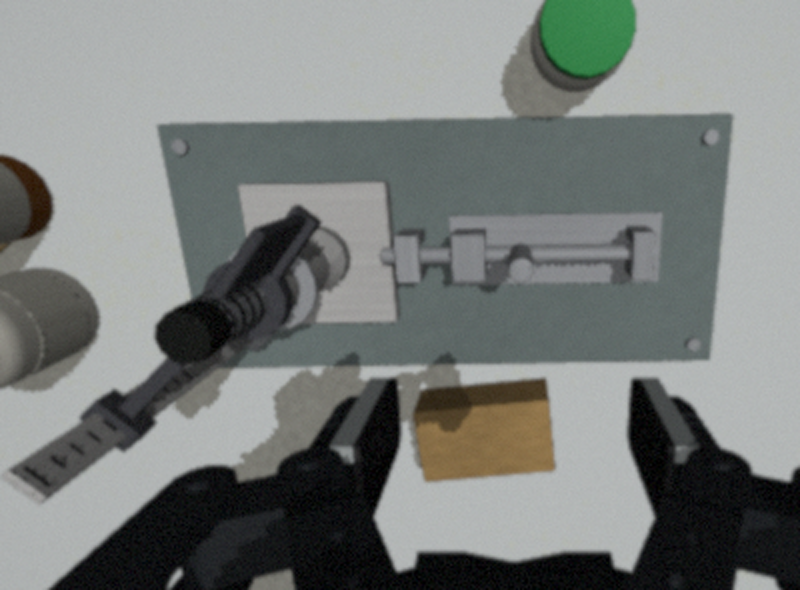

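The bolt tip is through the keeper, and the post top at wrist pixel (90,208) matches the prediction. I move over the post.

play_rows(targets=[[0, -0.6, 0, 0, 60], [-0.05, -1.3, 0, 0.2, 60], [-0.1, -2.1, 0, 0.4, 60], [-0.12, -2.55, 0, 0.4, 60], [-0.12, -2.73, 0, 0.4, 60]])

```text
time_s: 7.72
position: [0.5559, 0.1374, 0.2567]
tcp_rot: [[0.956, -0.292, -0.001], [-0.292, -0.956, 0.0], [-0.001, -0.0, -1.0]]
contact_force: [-0.1, -0.5, 0.4]
finger_gap: 0.0651
```

play_rows(targets=[[0, 0, 0, 0, 60], [0, 0, 0, 0, 60]])

```text
time_s: 7.98
position: [0.5562, 0.1342, 0.2571]
tcp_rot: [[0.955, -0.296, -0.0], [-0.296, -0.955, -0.001], [-0.0, 0.001, -1.0]]
contact_force: [-0.6, 0.1, -0.2]
finger_gap: 0.0652
```

```bash
python3 wz.py d 120 440 80 320 2.5
python3 - <<'E'
from h import *
import pickle; W=pickle.load(open('W'+'d.pkl','rb'))
for X in [(.5563,.1345,.182),(.5449,.1658,.1523),(.524,0.001,.075)]: u=proj(W,X); print(u,(u-[120,80])*2.5)
E
```

```text
7.975 [0.5562 0.1342 0.2571] [ 0.1555 -0.1412 -0.0157  0.0847  0.0231 -0.0706 -0.1063] [[ 0.9551 -0.2962 -0.0004]
 [-0.2962 -0.9551 -0.0009]
 [-0.0001  0.001  -1.    ]] 0.0651827485414598
[256.30207466 204.01149421] [340.75518665 310.02873553]
[227.92479814 213.42599657] [269.81199536 333.56499142]
[372.23994971 166.18335711] [630.59987427 215.45839278]
```

View pics/wrdz.png

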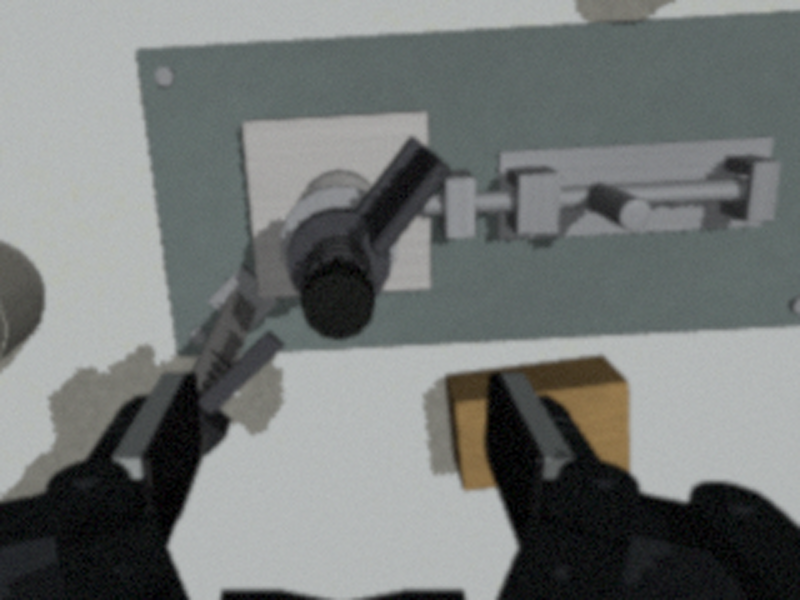

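Run:
```python
from h import *
import pickle; W=pickle.load(open('W'+'d.pkl','rb')); np.set_printoptions(precision=4,suppress=True)
f=lambda u,v,z: plane(W,(u/2.5+120-.3,v/2.5+80-.3),z)
g=f(338,300,.182);print('post',g)
for a in [(415,138),(443,162)]: p=f(*a,.177); print('paddle outer corner',p)
p=(f(415,138,.177)+f(443,162,.177))/2; d=(p-g)[:2]; print(np.linalg.norm(d),np.degrees(np.arctan2(d[1],d[0])))
for z in (.148,.152,.156): print('tip',f(280,339,z))
print('rod/kn',f(635,212,.075))
print('tip 3-view',tri([ray(S,zs(525,156)),ray(D,zd(165,105)),ray(W,(280/2.5+119.7,339/2.5+79.7))]))
print('post 3',tri([ray(S,zs(493,153)),ray(D,zd(204,75)),ray(W,(338/2.5+119.7,300/2.5+79.7))]))
```

```text
post [0.5601 0.1345 0.182 ]
paddle outer corner [0.6016 0.0969 0.177 ]
paddle outer corner [0.592  0.0906 0.177 ]
0.05479751184890792 -48.02072164315931
tip [0.5405 0.164  0.148 ]
tip [0.542  0.1631 0.152 ]
tip [0.5434 0.1622 0.156 ]
rod/kn [ 0.5255 -0.001   0.075 ]
tip 3-view (array([0.5438, 0.1643, 0.153 ]), [np.float64(0.0026845173744945634), np.float64(0.001582550837607152), np.float64(0.002008715759914373)])
post 3 (array([0.5587, 0.1353, 0.1818]), [np.float64(0.003154385286646026), np.float64(0.0019368021859166471), np.float64(0.001562688694502755)])
```

The paddle is at bearing -48° and the finger at -107°, which gives 1.03 rad of clearance. The pointer is well to the side. I descend onto the post.

play_rows(targets=[[0.05, -0.03, 0.3, 0, 60], [0.05, -0.03, 0.8, 0, 60], [0.05, -0.03, 1.3, 0, 60], [0.05, -0.03, 1.75, 0, 60], [0.05, -0.03, 1.98, 0, 60]])

```text
time_s: 8.65
position: [0.5581, 0.1357, 0.1563]
tcp_rot: [[0.956, -0.295, -0.003], [-0.295, -0.956, -0.001], [-0.002, 0.002, -1.0]]
contact_force: [0.5, 0.9, 0.1]
finger_gap: 0.0652
```

play_rows(targets=[[0, 0, 0, 0, 60], [0, 0, 0, 0, 150], [0, 0, 0, 0, 220], [0, 0, 0, 0, 220], [0, 0, 0, 0, 220]], force=30)

```text
time_s: 9.28
position: [0.5591, 0.1349, 0.1592]
tcp_rot: [[0.955, -0.295, 0.0], [-0.295, -0.955, -0.002], [0.001, 0.002, -1.0]]
contact_force: [-2.2, -4.7, 5.4]
finger_gap: 0.0233
```

```bash
cat > ss.py <<'E'
import cv2,sys
for n,y,x in (('scene',130,120),('side',105,150)):
    a=cv2.imread(f"pics/{n}{sys.argv[1]}.png")[y:y+140,x:x+190]; cv2.imwrite(f"pics/{n}{sys.argv[1]}z.png",cv2.resize(a,None,fx=4,fy=4,interpolation=cv2.INTER_CUBIC))
E
python3 w.py 5 scene side; python3 ss.py 5
```

```text
9.275 [0.5591 0.1349 0.1592] [[ 0.9554 -0.2954  0.    ]
 [-0.2954 -0.9554 -0.002 ]
 [ 0.0006  0.0019 -1.    ]] [  -8.8339   30.4742  -12.3051  103.2678    8.6193   47.1975 -132.5466] 0.023287410029205268 [-2.2397 -4.7036  5.4415]
```

View pics/side5z.png

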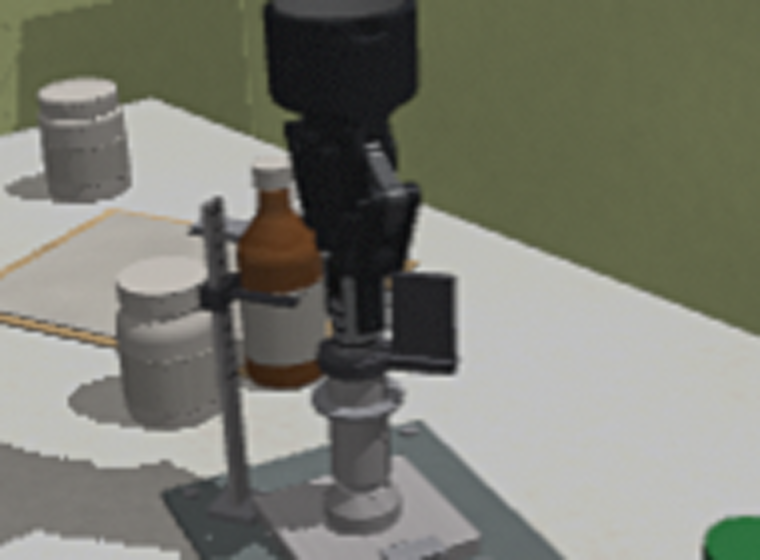

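View pics/scene5z.png

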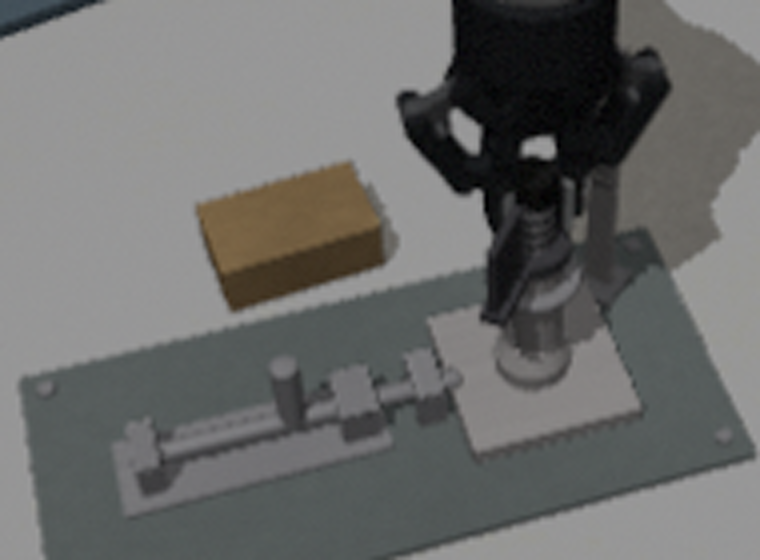

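The post is gripped, with a gap of 23.3 mm. Next I measure the flange and pointer heights in the same view.

```bash
cat > rel.py <<'E'
from h import *
import sys
ax=np.array([.559,.135]); b=np.radians(131.8-15); tip=ax+.033*np.array([np.cos(b),np.sin(b)])
def zat(P,uv,xy):
    zz=np.linspace(.05,.25,2001); pr=np.array([proj(P,(*xy,z)) for z in zz]); i=np.argmin(np.abs(pr[:,1]-uv[1])); return zz[i],pr[i]-uv
E
python3 - <<'E'
from rel import *
f=lambda u,v:(u/4+150-.4,v/4+105-.4)
print('flange',zat(D,f(359,398),ax),'tip',zat(D,f(297,300),tip),'tip0',zat(D,zd(165,105),tip))
print('tip scene',zat(S,zs(525,156),tip),'griptop0 scene',zat(S,zs(493,153),ax), 'side',zat(D,zd(204,75),ax))
E
```

```text
flange (np.float64(0.0975), array([-0.07930077,  0.01813034])) tip (np.float64(0.15200000000000002), array([ 0.37211149, -0.00565536])) tip0 (np.float64(0.1517), array([-0.46913873,  0.01998831]))
tip scene (np.float64(0.1547), array([-1.0013112 ,  0.00456771])) griptop0 scene (np.float64(0.18670000000000003), array([-0.43358545,  0.00815779])) side (np.float64(0.1799), array([-0.1529333,  0.0075023]))
```

play_rows(targets=[[0, 0, -0.2, 0, 220], [0, 0, -0.45, 0, 220], [0, 0, -0.7, 0, 220], [0, 0, -0.95, 0, 220], [0, 0, -1.05, 0, 220]])

```text
time_s: 10.0
position: [0.5591, 0.1349, 0.2118]
tcp_rot: [[0.955, -0.295, 0.0], [-0.295, -0.955, -0.002], [0.001, 0.002, -1.0]]
contact_force: [1.8, -4.3, -5.5]
finger_gap: 0.0234
```

play_rows(targets=[[0, 0, 0, 0, 220], [0, 0, 0, 0, 220]])

```text
time_s: 10.25
position: [0.5591, 0.1349, 0.2115]
tcp_rot: [[0.955, -0.295, 0.0], [-0.295, -0.955, -0.002], [0.001, 0.002, -1.0]]
contact_force: [1.0, -5.2, -4.0]
finger_gap: 0.023
```

```bash
python3 w.py 6 scene side; python3 ss.py 6
```

```text
10.25 [0.5591 0.1349 0.2115] [[ 0.9554 -0.2955  0.    ]
 [-0.2955 -0.9554 -0.0019]
 [ 0.0006  0.0018 -1.    ]] [  -8.2591   26.5564  -12.9686  101.1238    7.3283   53.1693 -131.4954] 0.023038838511717993 [ 1.0442 -5.161  -4.0207]
```

View pics/side6z.png

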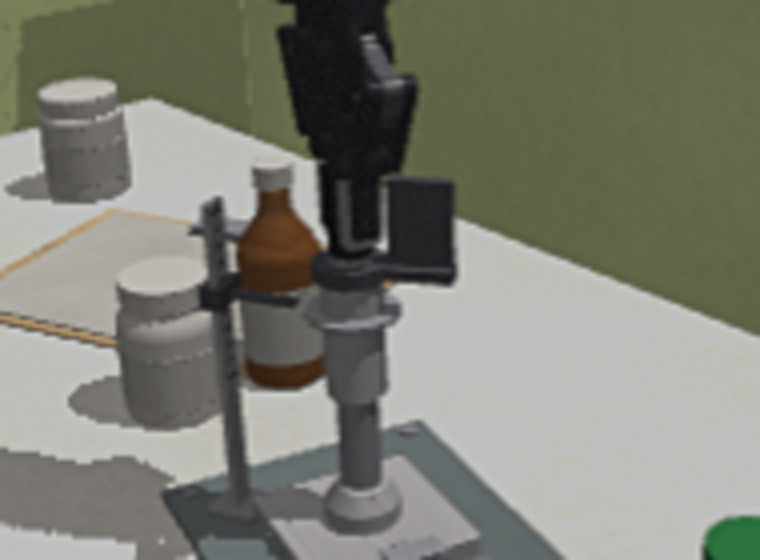

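View pics/scene6z.png

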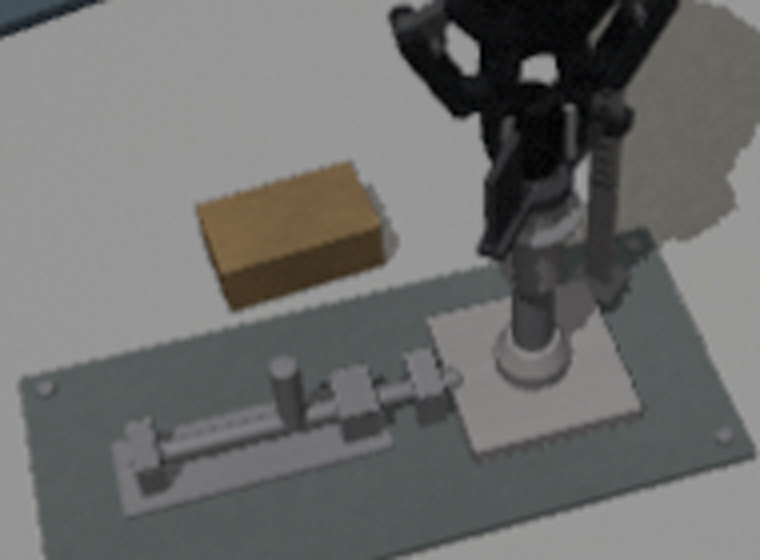

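Run:
```python
from rel import *
f=lambda u,v:(u/4+150-.4,v/4+105-.4)
F=lambda X:((proj(D,X)+.4-[150,105])*4)
print('flange',zat(D,f(353,309.5),ax),'tip',zat(D,f(298,300),tip))
for z in (.0975,.1498,.152): print(z,F((*ax,z)), F((*tip,z)))
a=cv2.imread('pics/side6.png')[165:195,195:260]; cv2.imwrite('pics/s6zz.png',cv2.resize(a,None,fx=12,fy=12,interpolation=cv2.INTER_CUBIC))
```

```text
flange (np.float64(0.15150000000000002), array([ 0.30848742, -0.01849225])) tip (np.float64(0.15200000000000002), array([ 0.12211149, -0.00565536]))
0.0975 [358.68279691 398.07252136] [304.67640264 388.4077848 ]
0.1498 [354.37798756 312.30575585] [298.74486157 303.65877057]
0.152 [354.19153537 308.57792492] [298.48844595 299.97737855]
```

View pics/s6zz.png

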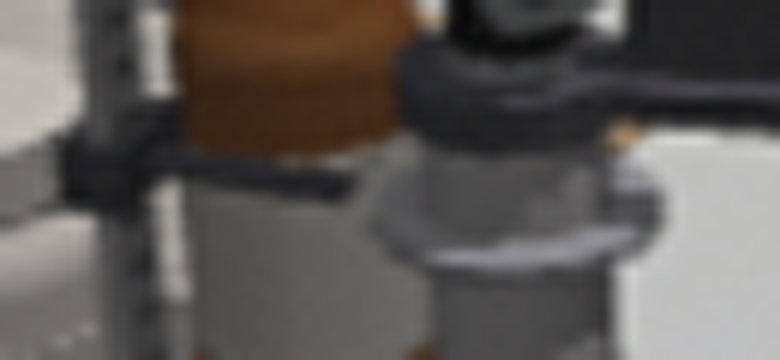

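Flange (353,310) and pointer tip (297,301) lie at the same height to within about 1 mm in the side view, and the pause has passed. Now I sweep the lever.

play_rows(targets=[[0, 0, 0, -0.8, 220], [0, 0, 0, -2.0, 220], [0, 0, 0, -3.2, 220], [0, 0, 0, -4.4, 220], [0, 0, 0, -5.6, 220]])

```text
time_s: 10.98
position: [0.5591, 0.1355, 0.2114]
tcp_rot: [[0.982, 0.191, 0.0], [0.191, -0.982, -0.001], [-0.0, 0.001, -1.0]]
contact_force: [0.8, -4.3, -5.2]
finger_gap: 0.0235
```

play_rows(targets=[[0, 0, 0, -1.2, 220], [0, 0, 0, -2.4, 220], [0, 0, 0, -3.6, 220], [0, 0, 0, -4.8, 220], [0, 0, 0, -5.6, 220]])

```text
time_s: 11.6
position: [0.5588, 0.1359, 0.2114]
tcp_rot: [[0.777, 0.629, -0.0], [0.629, -0.777, -0.001], [-0.001, 0.0, -1.0]]
contact_force: [0.5, -2.2, -4.6]
finger_gap: 0.023
```

```bash
python3 w.py 7 scene side; python3 ss.py 7; python3 -c "
from h import *
s=telemetry.state();print(s['moment'],s['joint_pos'][6])"
```

```text
11.6 [0.5588 0.1359 0.2114] [[ 0.7772  0.6292 -0.0003]
 [ 0.6292 -0.7772 -0.0008]
 [-0.0007  0.0005 -1.    ]] [  1.0419  28.2132 -25.5608 100.5412  14.5476  54.5528 -81.3862] 0.023040959670189532 [ 0.4664 -2.1841 -4.6011]
[-0.61794797 -0.07661649 -0.00321387] -81.49656273696927
```

View pics/side7z.png

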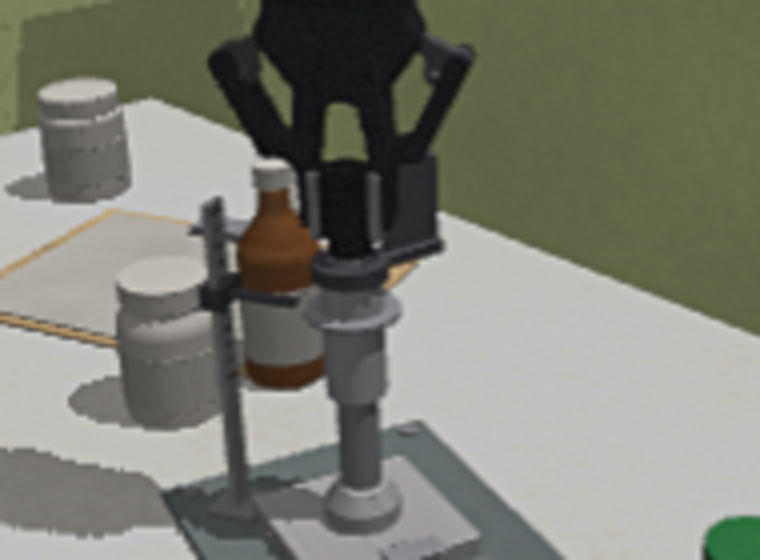

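View pics/scene7z.png

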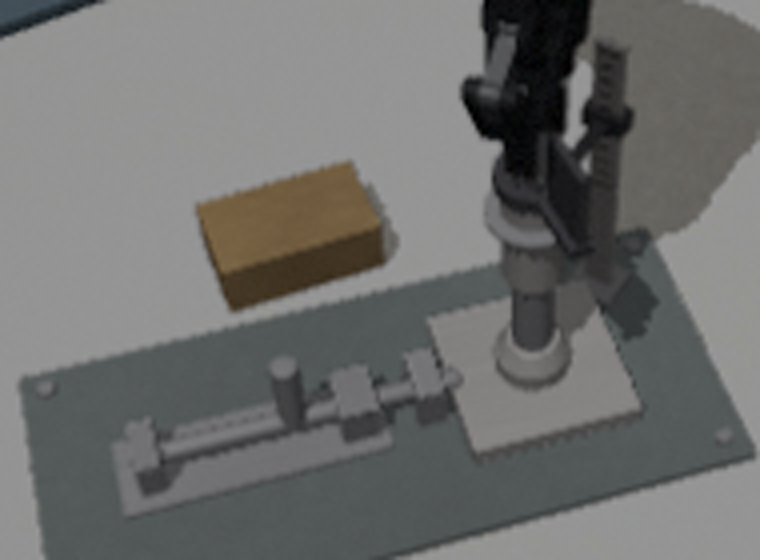

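play_rows(targets=[[0, 0, 0, -1.0, 220], [0, 0, 0, -2.0, 220], [0, 0, 0, -3.0, 220], [0, 0, 0, -3.8, 220], [0, 0, 0, -4.2, 220]])

```text
time_s: 12.32
position: [0.5574, 0.1338, 0.2102]
tcp_rot: [[0.505, 0.863, -0.004], [0.863, -0.505, -0.004], [-0.006, -0.002, -1.0]]
contact_force: [-4.5, -8.0, -4.0]
finger_gap: 0.023
```

```bash
python3 w.py; python3 -c "
from h import *
s=telemetry.state();print(s['moment'],s['tau'][6])"
```

```text
12.325 [0.5574 0.1338 0.2102] [[ 0.5052  0.863  -0.0045]
 [ 0.863  -0.5052 -0.0039]
 [-0.0056 -0.0019 -1.    ]] [  4.4607  29.1372 -30.1347 100.45    17.4062  55.4099 -62.9444] 0.02303113918769985 [-4.5072 -8.029  -3.9848]
[-1.49892357  0.56535545 -0.79776672] 0.6021838635206223
```

play_rows(targets=[[0, 0, 0, -0.2, 220], [0, 0, 0, -0.4, 220], [0, 0, 0, -0.6, 220], [0, 0, 0, -0.6, 220]])

```text
time_s: 12.82
position: [0.5573, 0.1338, 0.2101]
tcp_rot: [[0.459, 0.889, -0.005], [0.889, -0.459, -0.005], [-0.006, -0.002, -1.0]]
contact_force: [-2.7, -7.2, -4.0]
finger_gap: 0.0234
```

```bash
python3 w.py 8 side scene; python3 ss.py 8;  python3 -c "
from h import *
s=telemetry.state();print(s['moment'],s['tau'][6])"
```

```text
12.825 [0.5573 0.1338 0.2101] [[ 0.4585  0.8887 -0.0046]
 [ 0.8887 -0.4585 -0.0046]
 [-0.0061 -0.002  -1.    ]] [  4.9188  29.2782 -30.8065 100.4393  17.8593  55.532  -60.2752] 0.02340597982185943 [-2.7369 -7.1893 -4.0419]
[-1.50069046  0.63462487 -0.00229003] 0.024200024781748652
```

View pics/scene8z.png

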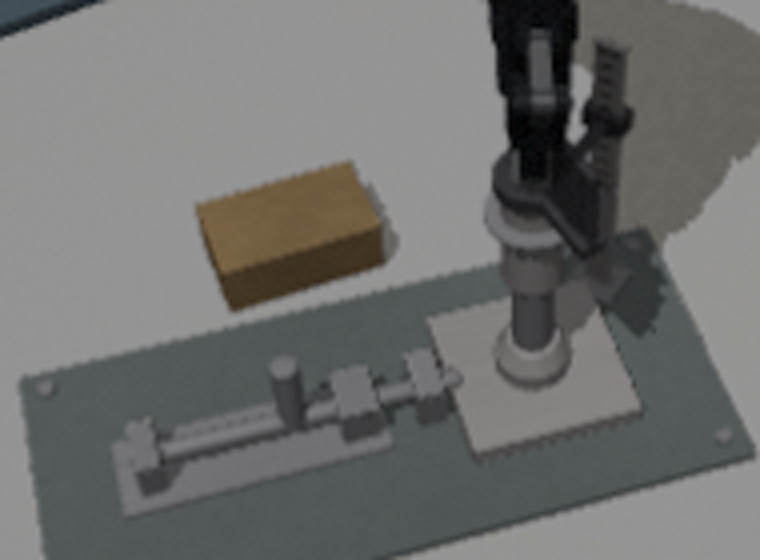

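View pics/side8z.png

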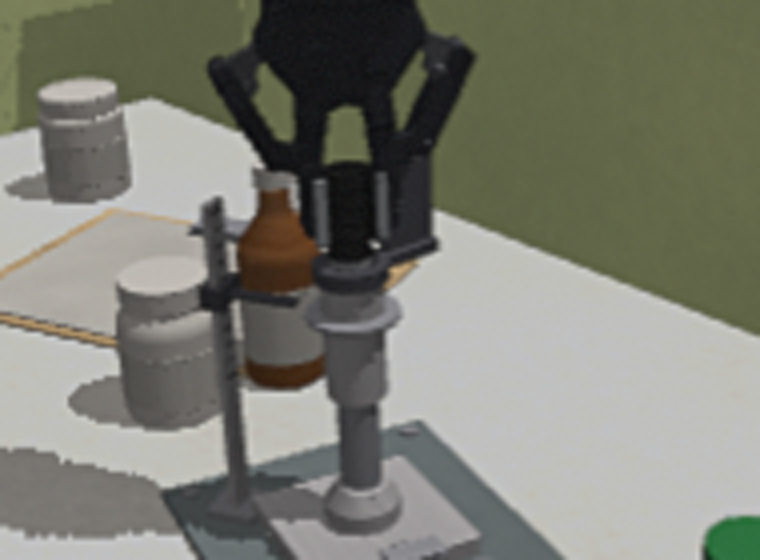

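Run:
```python
from rel import *
a=cv2.imread('pics/scene8.png')[155:200,235:285]; cv2.imwrite('pics/s8a.png',cv2.resize(a,None,fx=12,fy=12,interpolation=cv2.INTER_CUBIC))
a=cv2.imread('pics/side8.png')[135:185,220:270]; cv2.imwrite('pics/s8b.png',cv2.resize(a,None,fx=12,fy=12,interpolation=cv2.INTER_CUBIC))
for P,o in((S,(235,155)),(D,(220,135))):
  for lev in (.7,.8,.87,.95):
    b=np.radians(-15)-.7+lev
    r=[]
    for s in(-.003,.003):
      for z in (.2305,.1825):
        xy=ax+.056*np.array([np.cos(b),np.sin(b)])+s*np.array([-np.sin(b),np.cos(b)])
        r+=[*((proj(P,(*xy,z-.002))-o+.46)*12).round(0)]
    print(lev,r)
```

```text
0.7 [np.float64(304.0), np.float64(266.0), np.float64(299.0), np.float64(470.0), np.float64(341.0), np.float64(258.0), np.float64(334.0), np.float64(462.0)]
0.8 [np.float64(338.0), np.float64(258.0), np.float64(332.0), np.float64(462.0), np.float64(374.0), np.float64(247.0), np.float64(366.0), np.float64(451.0)]
0.87 [np.float64(362.0), np.float64(252.0), np.float64(355.0), np.float64(455.0), np.float64(397.0), np.float64(239.0), np.float64(387.0), np.float64(443.0)]
0.95 [np.float64(388.0), np.float64(242.0), np.float64(379.0), np.float64(446.0), np.float64(421.0), np.float64(227.0), np.float64(411.0), np.float64(432.0)]
0.7 [np.float64(505.0), np.float64(108.0), np.float64(509.0), np.float64(363.0), np.float64(490.0), np.float64(98.0), np.float64(494.0), np.float64(351.0)]
0.8 [np.float64(491.0), np.float64(98.0), np.float64(495.0), np.float64(352.0), np.float64(472.0), np.float64(89.0), np.float64(477.0), np.float64(342.0)]
0.87 [np.float64(479.0), np.float64(92.0), np.float64(484.0), np.float64(345.0), np.float64(459.0), np.float64(83.0), np.float64(464.0), np.float64(335.0)]
0.95 [np.float64(464.0), np.float64(86.0), np.float64(469.0), np.float64(338.0), np.float64(442.0), np.float64(78.0), np.float64(447.0), np.float64(329.0)]
```

View pics/s8a.png

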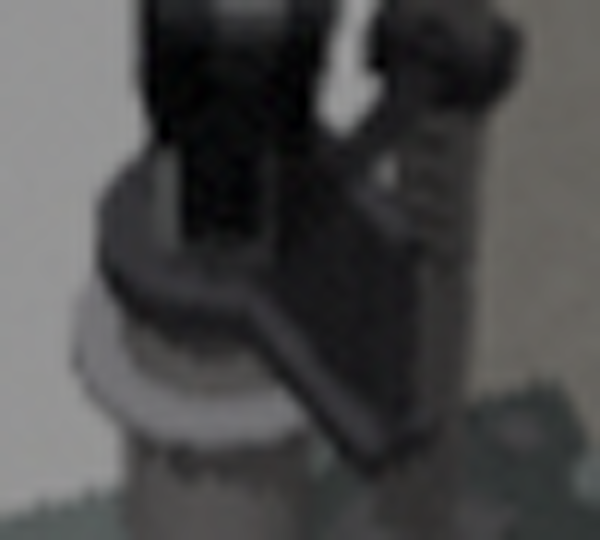

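View pics/s8b.png

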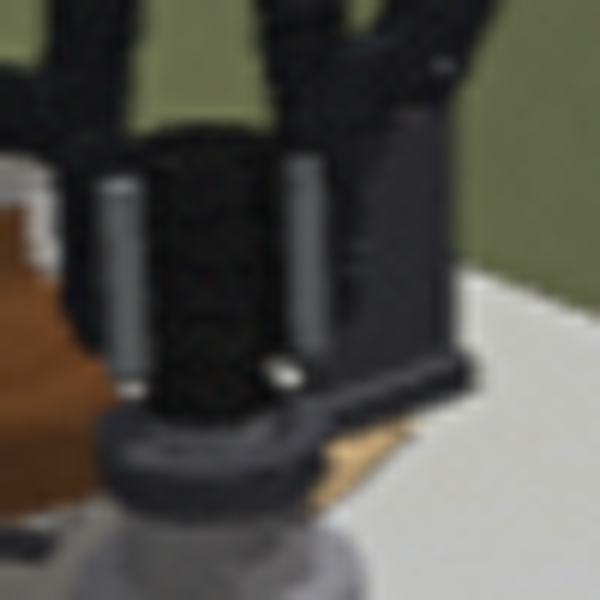

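The paddle's outer edge fits an angle of about 0.95. To confirm the stop I turn slightly further and compare images.

play_rows(targets=[[0, 0, 0, -0.2, 220], [0, 0, 0, -0.4, 220], [0, 0, 0, -0.6, 220], [0, 0, 0, -0.6, 220]])

```text
time_s: 13.42
position: [0.5573, 0.1338, 0.2102]
tcp_rot: [[0.412, 0.911, -0.004], [0.911, -0.412, -0.005], [-0.006, -0.002, -1.0]]
contact_force: [-3.2, -7.8, -4.0]
finger_gap: 0.0231
```

```bash
python3 w.py 9 side scene
python3 - <<'E'
from rel import *
s=telemetry.state();print(s['moment'],s['tau'][6],s['qd'])
print(np.degrees(np.arctan2(s['tcp_rot'][1,1],s['tcp_rot'][0,1])))
A=cv2.imread('pics/scene9.png')[155:200,235:285]; B=cv2.imread('pics/side9.png')[135:185,220:270]
z=lambda a:cv2.resize(a,(400,400),interpolation=cv2.INTER_CUBIC)
a8=cv2.imread('pics/scene8.png')[155:200,235:285]
cv2.imwrite('pics/s9.png',np.hstack([z(A),z(B)]))
E
```

```text
13.425 [0.5573 0.1338 0.2102] [[ 0.4117  0.9113 -0.0044]
 [ 0.9113 -0.4117 -0.0045]
 [-0.0059 -0.0022 -1.    ]] [  5.4022  29.4244 -31.4766 100.4041  18.276   55.6462 -57.626 ] 0.023145188532159706 [-3.2412 -7.7902 -3.9774]
[-1.52988315  0.52283165 -0.0884138 ] 0.10975007666274905 [ 0.01837786 -0.04308186 -0.01413023 -0.00212428 -0.0010625   0.03757444
 -0.07790221]
-24.319604270901756
```

View pics/s9.png

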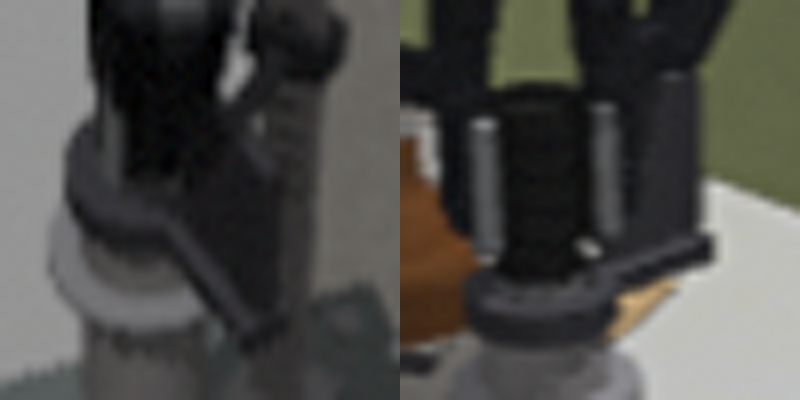

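Run:
```python
import cv2,numpy as np
r=[cv2.resize(cv2.imread(f'pics/side{k}.png')[165:195,200:260],None,fx=12,fy=9,interpolation=cv2.INTER_CUBIC) for k in (6,9)]
cv2.imwrite('pics/cmp.png',np.vstack(r))
```

```text
(no output)
```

View pics/cmp.png

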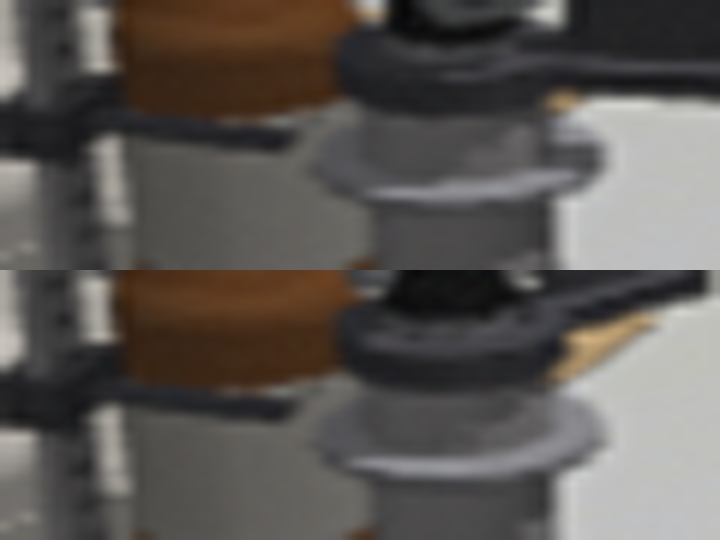

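The pointer is unmoved and the flange is about 1 mm lower than before. I trim up 2 mm and recheck.

play_rows(targets=[[0, 0, -0.02, 0, 220], [0, 0, -0.04, 0, 220], [0, 0, -0.04, 0, 220], [0, 0, -0.04, 0, 220]])

```text
time_s: 14.02
position: [0.5574, 0.1338, 0.2122]
tcp_rot: [[0.412, 0.911, -0.004], [0.911, -0.412, -0.005], [-0.006, -0.002, -1.0]]
contact_force: [-2.9, -8.1, -4.2]
finger_gap: 0.0233
```

```bash
python3 w.py 10 side scene
python3 - <<'E'
from rel import *
s=telemetry.state();print(s['moment'],abs(s['qd']).max())
r=[cv2.resize(cv2.imread(f'pics/side{k}.png')[165:195,200:260],None,fx=10,fy=9,interpolation=cv2.INTER_CUBIC) for k in (6,10)]
A=cv2.imread('pics/scene10.png')[155:200,235:285]
cv2.imwrite('pics/cmp10.png',np.vstack(r)); cv2.imwrite('pics/sc10.png',cv2.resize(A,None,fx=12,fy=12,interpolation=cv2.INTER_CUBIC))
E
```

```text
14.025 [0.5574 0.1338 0.2122] [[ 0.4118  0.9113 -0.0044]
 [ 0.9113 -0.4118 -0.0046]
 [-0.0059 -0.0021 -1.    ]] [  5.4416  29.2848 -31.5267 100.3079  18.1783  55.8598 -57.5558] 0.02334272384991754 [-2.8719 -8.131  -4.2003]
[-1.53848673  0.55304884 -0.12096261] 0.09318007958738014
```

View pics/cmp10.png

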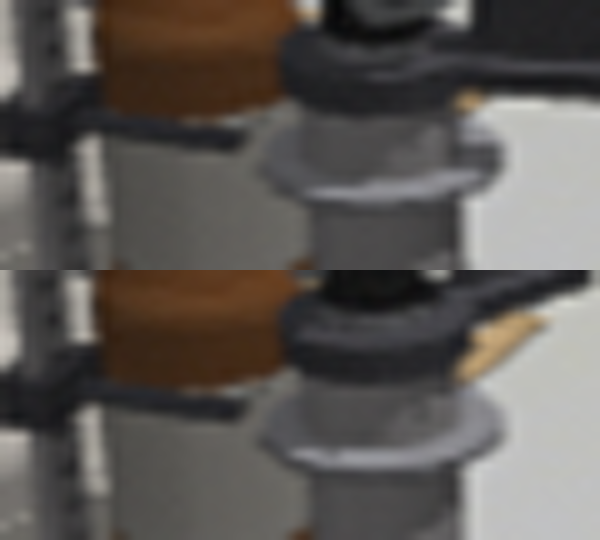

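View pics/sc10.png

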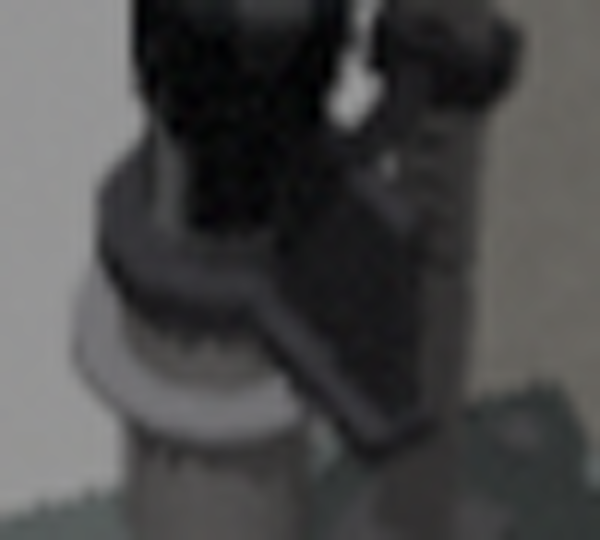

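```bash
python3 -c "
from workcell import close_job
print(close_job())"
```

```text
the job is handed in; nothing more can be done
None
```

The job is handed in. The bolt is home, and the arm is still holding the post with the leg on its mark and the lever closed. No verdict was reported, so these results rest on my own measurements.

- **Bolt:** I gripped the knob and pushed it 43.6 mm, until it stopped and the force rose to about 20 N. The pictures show the bolt tip through the keeper.
- **Leg:** I lifted it about 52 mm with the lever open and paused there. The last side picture puts the flange within about 1 mm of the pointer tip, which had not moved. The two fixed cameras disagreed on the pointer's height, about 150 mm against 154 mm. I set the flange at about 152 to 153 mm, inside the 6 mm tolerance for either reading.
- **Lever:** I swept it by turning the hand about 83°. The paddle's edge fits the closed angle of about 0.95 rad. A further 3° of turn did not move it, but the wrist moment also stayed small, so closure rests on the pictures rather than on feeling the stop.
- **End state:** The post was still gripped (23 mm gap, 30 N set) with the arm at rest. The jar, amber bottle and carton look unmoved in the later pictures. The tub looked unmoved the last time I checked it, before the lift.

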